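# Push-test returned lamp switches and pull out the stiff one

## Robot

A 7-joint arm with a two-finger parallel gripper is mounted at the origin on the work surface. World frame = base frame: x ahead of the robot, y to its left, z up, the work surface at z = 0. Lengths are in m, angles in degrees, forces in N, time in s.
With the tool pointing down it reaches from about 0.425 to 0.875 m from the base axis. Payload 4.7 kg.
Tool frame: the origin (TCP) lies midway between the tips of the shut fingers; the grasp point (between the pads) lies 19 mm behind it; z points along the fingers, y is the direction in which the jaws open and shut (so a half turn about z gives the same grasp; the last joint's range is limited). The gripper opens to 87 mm and grips with 3 to 60 N. Pads are 19 mm wide; open, the fingers measure 117 mm over their backs; the gripper's body (75 mm by 190 mm) begins 51 mm behind the grasp point.
Start: joints at [-76.312, 18.392, -4.016, 83.108, 1.295, 78.541, -3.26], TCP at [0.145, 0.634, 0.223] pointing down, gripper open.
Joint ranges: [-163.93, 163.93], [-17.29, 119.83], [-79.2, 71.16], [3.27, 140.29], [-89.18, 269.18], [5.43, 117.66], [-154.24, 154.24]. Speed limits (degrees/s): [147.25, 147.25, 180, 180, 180, 180, 180].

## Interface

Orientations are given as [roll, pitch, yaw] about the fixed x, y, z axes, in that order (R = Rz(yaw) Ry(pitch) Rx(roll)).
In Python, from cell import env gives the robot as it stands. The module is installed in compiled form; this text tells all that it offers.
- The arm moves only by the tool servo_tool, never from a script. Its argument "plan" is a list of rows, each a list of 3 entries, a list of its own where there are three numbers: the opening, from 0 (shut) to 1 (fully open), then the shift along the tool's x, y, z in cm, then the turn, a rotation vector about the tool's x, y, z in degrees. A call has 1 to 20 rows; each row shifts and turns the pose as measured when the row begins, along the tool's axes as they then stand; what a row does not reach is not made up. A row lasts 1/12 s, in which the tool goes at most 41.7 mm and 7.16 degrees, less where a joint would pass 70% of its speed; a pose out of reach is approached as far as the arm can. A call is refused whole if a number of a shift passes 4.17 or a number of a turn 7.16, either way. A call with a gripper value outside its range is refused whole. The fingers move at their own pace and stop on an object; "force" is the grip in N (left out, the last holds). Time passes only in rows, so rows that do not move let the fingers close. It gives the time, the measured TCP pose, the force and the opening at its end, in the units of the state.
- env.get_obs(): the state, without advancing time (a new reading comes with each control period).
- env.read_camera(name): name is "side" or "top"; returns a dict with "image" (400x640x3 uint8, blue, green, red), "fx", "fy", "cx", "cy" (pixels), "rvec" (rotation vector, rad) and "tvec" (3), from world to camera coordinates, as OpenCV has them. Camera axes: x right, y down, z forward; pixel columns grow to the right and rows downward; lengths in m; the calibration is good to about 2 mm. A picture is of the moment at which its call begins. There is no depth.
- env.sign_off(): hands the job in, once; it reports no verdict.
The state is a dict: "time_s": time; "qpos": joint angles; "joint_velocities": joint speeds; "effort": joint torques, N m; "tool_pos": TCP position; "tool_rot": TCP orientation; "force": force on the tool from outside, world axes, zero at the start; "wrist_torque": the same for the moment, N m; "grip_width": finger opening in m.
Only numpy, scipy, OpenCV 4.12 (cv2) and the standard library are available. Lean on these libraries where they do the work, as an engineer would, in place of code of your own. Each camera call takes 0.05 s, during which the arm holds its last target. There are 200 camera calls.

## Task

Test the four returned push-lock lamp switches by feel, pushing straight down on each key with up to about 10 N and never harder: three will click down and stay locked, and those are left locked where they stand. One is too stiff to click at that push; with its key still up, lift that switch by its housing and set it down gently, upright, in the shallow metal tray. Leave the other things on the table as they are.

Things in the scene. Friction and masses are not known exactly. Their poses are not given: they have to be found in the camera images.
- switch_a_mid (a point): Centre of the housing of push-lock switch a: a loose, plain black square block 56 x 56 mm, 40 mm high, 0.2 kg, on the table; the point is 20 mm above its underside, x and y along its sides, z up. The four switches look alike; any may be the stiff one. Grip the housing across two opposite sides.
- key_a: Round grey key of switch a, 26 mm across, in the middle of its housing; origin at the centre of its top face, 52 mm above the housing's underside (12 mm above its top) when up; moves straight down, 9.5 mm at most. Every sound key: the push rises to about 5 N at 4.5 mm, drops to about 2.5 N, and at 6.5 mm a latch clicks in; let go then, it stays locked 6.5 mm down. Beyond the click it goes on easily (about 2 N) to a hard stop at 9.5 mm.
- switch_b_mid (a point): Centre of the housing of push-lock switch b: a loose, plain black square block 56 x 56 mm, 40 mm high, 0.2 kg, on the table; the point is 20 mm above its underside, x and y along its sides, z up. The four switches look alike; any may be the stiff one. Grip the housing across two opposite sides.
- key_b: Round grey key of switch b, 26 mm across, in the middle of its housing; origin at the centre of its top face, 52 mm above the housing's underside (12 mm above its top) when up; moves straight down, 9.5 mm at most. The stiff key (whichever it is): 2.5 N at once, then about 5 N more per mm, so 10 N after 1.5 mm; does not click below 20 N, and comes back up when let go.
- switch_c_mid (a point): Centre of the housing of push-lock switch c: a loose, plain black square block 56 x 56 mm, 40 mm high, 0.2 kg, on the table; the point is 20 mm above its underside, x and y along its sides, z up. The four switches look alike; any may be the stiff one. Grip the housing across two opposite sides.
- key_c: Round grey key of switch c, 26 mm across, in the middle of its housing; origin at the centre of its top face, 52 mm above the housing's underside (12 mm above its top) when up; moves straight down, 9.5 mm at most. More than 14 N on any key counts as too hard. A locked key stays down for good.
- switch_d_mid (a point): Centre of the housing of push-lock switch d: a loose, plain black square block 56 x 56 mm, 40 mm high, 0.2 kg, on the table; the point is 20 mm above its underside, x and y along its sides, z up. The four switches look alike; any may be the stiff one. Grip the housing across two opposite sides.
- key_d: Round grey key of switch d, 26 mm across, in the middle of its housing; origin at the centre of its top face, 52 mm above the housing's underside (12 mm above its top) when up; moves straight down, 9.5 mm at most. Behaves as told for keys a, b and c.
- tray_in (a point): Shallow fixed metal tray, outside 146 mm (its x) by 176 mm (its y), 14 mm high, walls 4 mm thick; the point is the centre of its inner floor, which is 4 mm above the table; x and y along its sides. Landing on it with more than 50 N counts as dropped.
- label_roll: Bystander: white roll of paper labels standing on its end, 72 mm across, 30 mm high; origin at its underside. Not part of the job.
- lens_cap: Bystander: small black disc cap, 34 mm across, 12 mm high, lying among the switches; origin at its underside. Not part of the job.
- thumb_screw: Bystander: black disc 28 mm across, 10 mm high, with a 16 mm steel stud pointing up; origin at its underside. Not part of the job.
Not all that is in view belongs to the job. Leave any pink look-alike of the part that bears switch_c_mid alone.

How it is judged (in metres and radians):
At the end, for the whole second after the job is handed in: The three sound switches have their keys locked down (at least 4.5 mm) and stand upright within 20 mm of where they began; the stiff one, its key up (within 1.8 mm), stands upright on the tray's floor, its centre within 45 mm (tray's x) and 60 mm (tray's y) of the tray's centre, and nothing is held ((((z of key_a in the frame of switch_a_mid above 0.0302 m and x of switch_a_mid in the frame of tray_in between -0.045 and 0.045 m and y of switch_a_mid in the frame of tray_in between -0.06 and 0.06 m and z of switch_a_mid in the frame of tray_in between 0.015 and 0.025 m and angle between switch_a_mid's own z axis and vertical below 0.1 rad) and (z of key_b in the frame of switch_b_mid below 0.0275 m and distance of switch_b_mid from where it was at the start of the episode below 0.02 m and angle between switch_b_mid's own z axis and vertical below 0.1 rad) and (z of key_c in the frame of switch_c_mid below 0.0275 m and distance of switch_c_mid from where it was at the start of the episode below 0.02 m and angle between switch_c_mid's own z axis and vertical below 0.1 rad) and (z of key_d in the frame of switch_d_mid below 0.0275 m and distance of switch_d_mid from where it was at the start of the episode below 0.02 m and angle between switch_d_mid's own z axis and vertical below 0.1 rad)) or ((z of key_b in the frame of switch_b_mid above 0.0302 m and x of switch_b_mid in the frame of tray_in between -0.045 and 0.045 m and y of switch_b_mid in the frame of tray_in between -0.06 and 0.06 m and z of switch_b_mid in the frame of tray_in between 0.015 and 0.025 m and angle between switch_b_mid's own z axis and vertical below 0.1 rad) and (z of key_a in the frame of switch_a_mid below 0.0275 m and distance of switch_a_mid from where it was at the start of the episode below 0.02 m and angle between switch_a_mid's own z axis and vertical below 0.1 rad) and (z of key_c in the frame of switch_c_mid below 0.0275 m and distance of switch_c_mid from where it was at the start of the episode below 0.02 m and angle between switch_c_mid's own z axis and vertical below 0.1 rad) and (z of key_d in the frame of switch_d_mid below 0.0275 m and distance of switch_d_mid from where it was at the start of the episode below 0.02 m and angle between switch_d_mid's own z axis and vertical below 0.1 rad)) or ((z of key_c in the frame of switch_c_mid above 0.0302 m and x of switch_c_mid in the frame of tray_in between -0.045 and 0.045 m and y of switch_c_mid in the frame of tray_in between -0.06 and 0.06 m and z of switch_c_mid in the frame of tray_in between 0.015 and 0.025 m and angle between switch_c_mid's own z axis and vertical below 0.1 rad) and (z of key_a in the frame of switch_a_mid below 0.0275 m and distance of switch_a_mid from where it was at the start of the episode below 0.02 m and angle between switch_a_mid's own z axis and vertical below 0.1 rad) and (z of key_b in the frame of switch_b_mid below 0.0275 m and distance of switch_b_mid from where it was at the start of the episode below 0.02 m and angle between switch_b_mid's own z axis and vertical below 0.1 rad) and (z of key_d in the frame of switch_d_mid below 0.0275 m and distance of switch_d_mid from where it was at the start of the episode below 0.02 m and angle between switch_d_mid's own z axis and vertical below 0.1 rad)) or ((z of key_d in the frame of switch_d_mid above 0.0302 m and x of switch_d_mid in the frame of tray_in between -0.045 and 0.045 m and y of switch_d_mid in the frame of tray_in between -0.06 and 0.06 m and z of switch_d_mid in the frame of tray_in between 0.015 and 0.025 m and angle between switch_d_mid's own z axis and vertical below 0.1 rad) and (z of key_a in the frame of switch_a_mid below 0.0275 m and distance of switch_a_mid from where it was at the start of the episode below 0.02 m and angle between switch_a_mid's own z axis and vertical below 0.1 rad) and (z of key_b in the frame of switch_b_mid below 0.0275 m and distance of switch_b_mid from where it was at the start of the episode below 0.02 m and angle between switch_b_mid's own z axis and vertical below 0.1 rad) and (z of key_c in the frame of switch_c_mid below 0.0275 m and distance of switch_c_mid from where it was at the start of the episode below 0.02 m and angle between switch_c_mid's own z axis and vertical below 0.1 rad)))); the robot touches nothing.
It fails at once if a key is pushed with more than 14 N (contact force between any of the fingers, the arm and key_a above 14 N or contact force between any of the fingers, the arm and key_b above 14 N or contact force between any of the fingers, the arm and key_c above 14 N or contact force between any of the fingers, the arm and key_d above 14 N).
It fails at once if the switch is dropped or slammed into the tray (over 50 N on the tray) (contact force between tray and anything else above 50 N).
It fails at once if a bystander is moved by more than 30 mm (distance of any of label_roll, lens_cap, thumb_screw from where it was at the start of the episode above 0.03 m).
It also fails if it takes over 66 s, if anything falls off the work surface, if the arm or the gripper's body presses on something with over 40 N, if the wrist force passes 120 N, or if a joint passes its speed limit or range.

## Working session

There is one attempt and no reset: what is moved stays moved. The work goes in short steps, Python scripts to look and compute and a tool call to move; the robot and the scene stay as the last step left them, time stands still between calls to the robot, and variables do not carry over. Pictures are saved under pics/ and viewed, about 8 in all and at most 12, crops included, and the job is handed in when it is done.

Besides the shell and the picture viewer there is one more tool, called after ">>>" as name(argument=value, ...) on one line, values as JSON. servo_tool: Moves the arm, as the interface text tells. Its arguments: {"type":"object","properties":{"plan":{"type":"array"},"force":{"type":"number"}},"required":["plan"]}

```bash
mkdir -p pics
cat > h.py <<'E'
import numpy as np, cv2
from cell import env
def cam(n):
    d=env.read_camera(n); return d
def ray(d,u,v,z):
    R=cv2.Rodrigues(np.array(d['rvec'],float))[0]; t=np.array(d['tvec'],float).ravel()
    c=-R.T@t; r=R.T@np.array([(u-d['cx'])/d['fx'],(v-d['cy'])/d['fy'],1.])
    return c+r*(z-c[2])/r[2]
def proj(d,p):
    K=np.array([[d['fx'],0,d['cx']],[0,d['fy'],d['cy']],[0,0,1.]])
    return cv2.projectPoints(np.array(p,float).reshape(-1,3),np.array(d['rvec'],float),np.array(d['tvec'],float),K,None)[0].reshape(-1,2)
E
python3 - <<'E'
from h import *
for n in ('top','side'):
    d=cam(n); cv2.imwrite(f'pics/{n}0.png',d['image'])
    R=cv2.Rodrigues(np.array(d['rvec'],float))[0]; print(n,(-R.T@np.array(d['tvec']).ravel()).round(3),d['fx'],R.round(2).tolist())
print(env.get_obs())
E
```

```text
top [ 0.581 -0.074  1.323] 478.6469726903072 [[-0.01, -1.0, 0.01], [-1.0, 0.01, -0.04], [0.04, -0.01, -1.0]]
side [0.248 0.465 0.829] 486.3012026781569 [[-0.82, -0.57, -0.02], [-0.42, 0.63, -0.65], [0.38, -0.53, -0.76]]
{'time_s': 0.1, 'qpos': array([-76.31243713,  18.43594097,  -4.01561369,  83.16787584,
         1.29606331,  78.5408123 ,  -3.26018778]), 'joint_velocities': array([-0.04081151, -0.0470604 ,  0.02995932, -0.09234489,  0.01308894,
       -0.12895839,  0.00136562]), 'effort': array([-3.62564924e-04, -4.92570877e+01, -4.05866252e-01, -3.13396454e+01,
       -6.41759299e-02,  3.95805726e-02,  6.23122810e-05]), 'tool_pos': array([0.14483157, 0.63315122, 0.22155843]), 'tool_rot': array([-1.79900662e+02,  6.45550697e-03,  1.67122139e+02]), 'force': array([-0.50270123, -0.53617894, -0.32768981]), 'wrist_torque': array([-0.00109759,  0.00773354, -0.0008751 ]), 'grip_width': 0.08707860963847425}
```

View pics/top0.png

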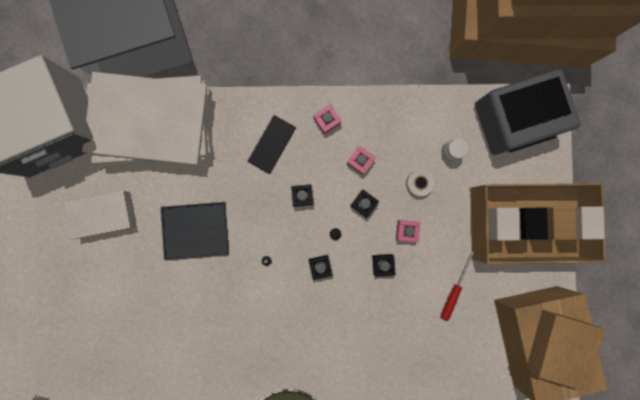

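View pics/side0.png

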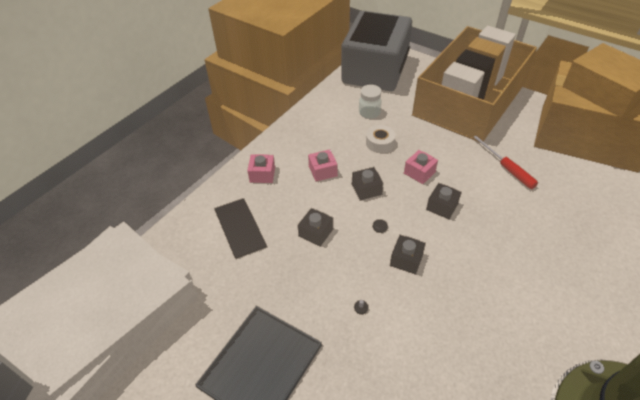

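The top view shows the four black switches at about (302,196), (365,204), (320,267) and (384,265). The tray is at (195,231), the cap at (335,234), the screw at (266,261) and the roll at (420,184). The pink look-alikes are separate, and the side view agrees.

Run:
```python
from h import *
t=cam('top'); s=cam('side')
g=t['image'].max(2)
def blob(d,u,v,r,lo,hi):
    im=d['image'].astype(int); m=im.max(2); sat=m-im.min(2)
    k=((m>=lo)&(m<hi)&(sat<35)).astype(np.uint8); w=np.zeros_like(k); cv2.rectangle(w,(u-r,v-r),(u+r,v+r),1,-1)
    c=cv2.findContours(k*w,cv2.RETR_EXTERNAL,cv2.CHAIN_APPROX_NONE)[0]
    return max(c,key=cv2.contourArea)
print(g[190:204,296:310])
for n,u,v in (('P',302,196),('Q',365,204),('R',320,267),('S',384,265),('tray',195,231)):
    r=18 if n!='tray' else 45
    c=blob(t,u,v,r,0,60 if n!='tray' else 75)
    rc=cv2.minAreaRect(c)
    z=.04 if n!='tray' else .014
    b=np.array([ray(t,*p,z)[:2] for p in cv2.boxPoints(rc)])
    e=b[1]-b[0]; f=b[2]-b[1]
    print(n,'ctr',b.mean(0).round(4),'sides',np.linalg.norm(e).round(4),np.linalg.norm(f).round(4),'ang',np.degrees(np.arctan2(e[1],e[0])).round(1), np.round(rc[0],1))
for n,d,u,v,z in (('cap',t,335,234,.012),('screw',t,266,261,.01)):
    print(n,ray(d,u,v,z).round(3))
for n,a,b in (('P',(302,196),(315,218)),('Q',(365,204),(368,175)),('R',(320,267),(407,242)),('S',(384,265),(446,192))):
    print(n,ray(t,*a,.052).round(4),ray(s,*b,.052).round(4))
o=[cv2.resize(x['image'][y0:y0+110,x0:x0+190],None,fx=4,fy=4,interpolation=cv2.INTER_CUBIC) for x,x0,y0 in ((t,240,175),)]
cv2.imwrite('pics/c1.png',cv2.convertScaleAbs(o[0],alpha=1.8))
```

```text
[[ 23  18  32  50  59  63  62  60  44  28  24  31  39  38]
 [ 26  32  57  80  91  94  95  90  76  55  38  34  40  40]
 [ 33  50  77  97 100 101 100  99  94  79  58  43  41  40]
 [ 39  65  89  98 101 101 100  99  98  92  76  56  43  41]
 [ 46  74  94  99  99  99 100  98  98  96  89  70  49  41]
 [ 48  76  95  97  97  99  97  96  95  95  89  73  54  41]
 [ 45  72  91  97  97  97  97  97  95  91  79  64  50  42]
 [ 42  62  83  92  96  97  96  95  91  83  67  54  45  40]
 [ 36  48  67  82  89  92  92  90  83  72  60  45  36  39]
 [ 34  33  52  64  76  82  84  77  67  61  47  34  33  37]
 [ 33  28  38  48  56  61  62  62  55  43  36  31  35  36]
 [ 32  30  30  37  36  39  41  39  42  41  40  40  42  43]
 [ 43  40  42  39  38  40  38  39  37  40  41  41  41  42]
 [ 40  40  40  40  38  39  37  37  38  37  37  37  38  39]]
P ctr [ 0.6396 -0.0467] sides 0.051 0.0535 ang -85.4 [302.  195.5]
Q ctr [ 0.6157 -0.2135] sides 0.0549 0.0542 ang -37.6 [364.3 203.7]
R ctr [ 0.4475 -0.0929] sides 0.0501 0.0562 ang -78.2 [320.1 267.3]
S ctr [ 0.451  -0.2619] sides 0.0555 0.0559 ang -86.3 [383.3 265.1]
tray ctr [0.5485 0.2484] sides 0.1743 0.143 ang -86.1 [194.2 230.6]
cap [ 0.535 -0.135  0.012]
screw [0.463 0.054 0.01 ]
P [ 0.6378 -0.0468  0.052 ] [ 0.6389 -0.043   0.052 ]
Q [ 0.6147 -0.214   0.052 ] [ 0.6131 -0.2105  0.052 ]
R [ 0.4494 -0.0924  0.052 ] [ 0.4523 -0.095   0.052 ]
S [ 0.4526 -0.2619  0.052 ] [ 0.4471 -0.2604  0.052 ]
```

View pics/c1.png

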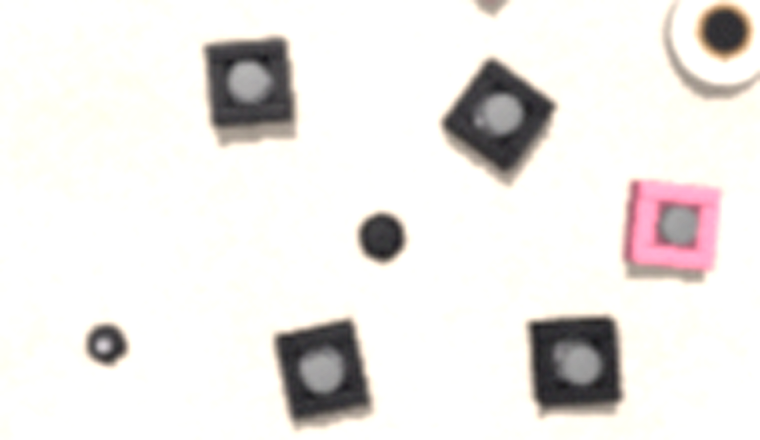

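Every measurement agrees with the given sizes and reach. The start yaw is 90° plus the bearing, so I'll swing in an arc towards the first switch with the fingers shut.

>>> servo_tool(plan=[[0,[-4.08,-0.13,0],[0,0,3.6]],[0,[-4.08,-0.13,0],[0,0,3.6]],[0,[-4.08,-0.13,0],[0,0,3.6]],[0,[-4.08,-0.13,0],[0,0,3.6]],[0,[-4.08,-0.13,0],[0,0,3.6]],[0,[-4.08,-0.13,0],[0,0,3.6]],[0,[-4.08,-0.13,0],[0,0,3.6]],[0,[-4.08,-0.13,0],[0,0,3.6]],[0,[-4.08,-0.13,0],[0,0,3.6]],[0,[-4.08,-0.13,0],[0,0,3.6]],[0,[-4.08,-0.13,0],[0,0,3.6]],[0,[-4.08,-0.13,0],[0,0,3.6]]], force=20)

```text
time_s: 1.2
tool_pos: [0.535, 0.365, 0.2141]
tool_rot: [-179.5, -0.3, 123.5]
force: [0.7, 0.3, -0.6]
grip_width: 0.0151
```

```bash
cat >> h.py <<'E'
T=dict(P=(.6395,-.0475),Q=(.616,-.2125),R=(.448,-.0935),S=(.4505,-.2635),tray=(.5485,.2484))
def to(n,z=None):
    o=env.get_obs(); p=o['tool_pos']; y=o['tool_rot'][2]; a=np.radians(y); x=np.array(T[n] if isinstance(n,str) else n)-p[:2]
    c,s=np.cos(a),np.sin(a)
    print(n,'t',round(o['time_s'],2),'pos',p.round(4),'rpy',o['tool_rot'].round(2),'F',o['force'].round(2),'tool shift cm',np.round([100*(c*x[0]+s*x[1]),100*(s*x[0]-c*x[1])],2),'q',o['qpos'].round(0)[[0,6]],'w',round(o['grip_width'],4))
E
python3 -c "
from h import *
to('P')"
```

```text
P t 1.2 pos [0.535  0.365  0.2141] rpy [-179.52   -0.33  123.49] F [ 0.72  0.3  -0.62] tool shift cm [-40.17 -14.05] q [-48.   1.] w 0.0151
```

>>> servo_tool(plan=[[0,[-4.08,-0.13,1],[0,0,3.6]],[0,[-4.08,-0.13,1],[0,0,3.6]],[0,[-4.08,-0.13,1],[0,0,3.6]],[0,[-4.08,-0.13,1],[0,0,3.6]],[0,[-4.08,-0.13,1],[0,0,3.6]],[0,[-4.08,-0.13,1],[0,0,3.6]],[0,[-4.08,-0.13,1],[0,0,3.6]],[0,[-4.08,-0.13,1],[0,0,3.6]],[0,[-4.08,-0.13,1],[0,0,3.6]],[0,[-4.08,-0.13,0.6],[0,0,3.6]],[0,[0,0,0],[0,0,0]]])

```text
time_s: 2.12
tool_pos: [0.6354, -0.0319, 0.117]
tool_rot: [-179.7, 0.3, 84.8]
force: [-0.8, -1.9, 0.6]
grip_width: 0.0004
```

```bash
python3 -c "
from h import *
to('P')"
```

```text
P t 2.12 pos [ 0.6354 -0.0319  0.117 ] rpy [-179.66    0.31   84.8 ] F [-0.75 -1.92  0.58] tool shift cm [-1.51  0.55] q [-24.   4.] w 0.0004
```

>>> servo_tool(plan=[[0,[-1.5,0.55,1],[0,0,0]],[0,[0,0,2],[0,0,0]],[0,[0,0,2],[0,0,0]],[0,[0,0,0],[0,0,0]]])

```text
time_s: 2.45
tool_pos: [0.639, -0.0543, 0.066]
tool_rot: [-179.7, 0.4, 84.3]
force: [-1.0, -0.5, -1.2]
grip_width: 0.0001
```

Run:
```python
from h import *
to('P')
s=cam('side'); cv2.imwrite('pics/s1.png',cv2.resize(s['image'][150:310,240:480],None,fx=3,fy=3,interpolation=cv2.INTER_CUBIC))
```

```text
P t 2.45 pos [ 0.639  -0.0543  0.066 ] rpy [-179.74    0.39   84.3 ] F [-0.98 -0.53 -1.24] tool shift cm [ 0.68 -0.02] q [-21.   7.] w 0.0001
```

View pics/s1.png

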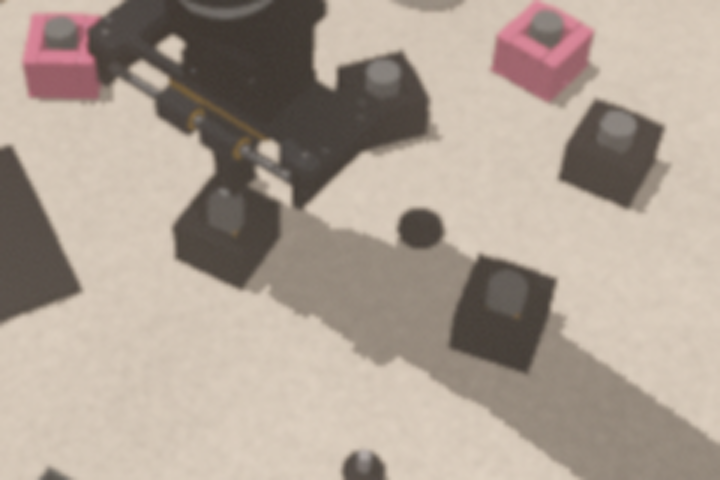

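The fingers hang just above key P and look aligned to within a few mm. I'll correct by +6 mm and descend.

>>> servo_tool(plan=[[0,[0.65,0,0.4],[0,0,0]],[0,[0,0,0.5],[0,0,0]],[0,[0,0,0],[0,0,0]],[0,[0,0,0],[0,0,0]]])

```text
time_s: 2.83
tool_pos: [0.6431, -0.044, 0.0615]
tool_rot: [179.9, 0.2, 84.5]
force: [0.1, 0.4, 1.1]
grip_width: 0.0006
```

```bash
python3 -c "
from h import *
to('P')"
```

```text
P t 2.83 pos [ 0.6431 -0.044   0.0615] rpy [179.91   0.24  84.53] F [0.15 0.41 1.06] tool shift cm [-0.39 -0.32] q [-22.   6.] w 0.0006
```

>>> servo_tool(plan=[[0,[0,0,0],[0,0,0]]])

```text
time_s: 2.92
tool_pos: [0.6435, -0.0433, 0.0621]
tool_rot: [179.9, 0.2, 84.6]
force: [-0.8, -0.6, 0.7]
grip_width: 0.0004
```

>>> servo_tool(plan=[[0,[0,0,0],[0,0,0]]])

```text
time_s: 3.0
tool_pos: [0.644, -0.0429, 0.0627]
tool_rot: [179.8, 0.2, 84.6]
force: [0.5, 0.5, 0.3]
grip_width: 0.0004
```

>>> servo_tool(plan=[[0,[0,0,0.2],[0,0,0]]])

```text
time_s: 3.08
tool_pos: [0.6446, -0.0427, 0.0616]
tool_rot: [179.7, 0.2, 84.6]
force: [0.1, -0.4, 0.1]
grip_width: 0.0003
```

>>> servo_tool(plan=[[0,[0,0,0.2],[0,0,0]]])

```text
time_s: 3.17
tool_pos: [0.6449, -0.0427, 0.0599]
tool_rot: [179.7, 0.2, 84.7]
force: [0.6, -0.0, -0.6]
grip_width: 0.0006
```

>>> servo_tool(plan=[[0,[-0.45,-0.5,0.15],[0,0,0]],[0,[0,0,0.15],[0,0,0]],[0,[0,0,0.1],[0,0,0]]])

```text
time_s: 3.42
tool_pos: [0.6389, -0.0473, 0.0554]
tool_rot: [179.7, 0.2, 84.6]
force: [0.2, 0.7, 0.8]
grip_width: 0.0004
```

>>> servo_tool(plan=[[0,[0,0,0.1],[0,0,0]]])

```text
time_s: 3.5
tool_pos: [0.6385, -0.0477, 0.0542]
tool_rot: [179.7, 0.2, 84.6]
force: [-0.4, -0.1, -0.0]
grip_width: 0.0006
```

>>> servo_tool(plan=[[0,[0,0,0.1],[0,0,0]],[0,[0,0,0.08],[0,0,0]]])

```text
time_s: 3.67
tool_pos: [0.6384, -0.048, 0.0521]
tool_rot: [179.7, 0.2, 84.6]
force: [-0.6, 0.4, 1.8]
grip_width: 0.0005
```

>>> servo_tool(plan=[[0,[0,0,0.08],[0,0,0]]])

```text
time_s: 3.75
tool_pos: [0.6384, -0.048, 0.0514]
tool_rot: [179.7, 0.2, 84.6]
force: [-0.9, 1.5, 4.1]
grip_width: 0.0003
```

>>> servo_tool(plan=[[0,[0,0,0.06],[0,0,0]]])

```text
time_s: 3.83
tool_pos: [0.6384, -0.0479, 0.0512]
tool_rot: [179.7, 0.2, 84.6]
force: [-2.2, -0.4, 5.2]
grip_width: 0.0004
```

>>> servo_tool(plan=[[0,[0,0,0.06],[0,0,0]]])

```text
time_s: 3.92
tool_pos: [0.6384, -0.048, 0.0511]
tool_rot: [179.7, 0.2, 84.6]
force: [-2.2, -0.3, 4.7]
grip_width: 0.0007
```

>>> servo_tool(plan=[[0,[0,0,0.09],[0,0,0]]])

```text
time_s: 4.0
tool_pos: [0.6384, -0.048, 0.0508]
tool_rot: [179.7, 0.2, 84.6]
force: [-3.0, -0.4, 7.0]
grip_width: 0.0004
```

>>> servo_tool(plan=[[0,[0,0,0.1],[0,0,0]]])

```text
time_s: 4.08
tool_pos: [0.6384, -0.048, 0.0506]
tool_rot: [179.7, 0.1, 84.6]
force: [-3.7, 0.0, 8.4]
grip_width: 0.0004
```

>>> servo_tool(plan=[[0,[0,0,0.1],[0,0,0]]])

```text
time_s: 4.17
tool_pos: [0.6384, -0.048, 0.0506]
tool_rot: [179.7, 0.1, 84.6]
force: [-3.4, 1.0, 8.4]
grip_width: 0.0003
```

Key P climbs about 5 N/mm and reaches 8.4 N at only 1.4 mm down, so it's the stiff one. I'll release it and move on to Q.

>>> servo_tool(plan=[[0,[0,0,-1],[0,0,0]],[0,[0,0,-1.5],[0,0,0]],[0,[-3.3,-0.12,0],[0,0,0]],[0,[-3.3,-0.12,0],[0,0,0]],[0,[-3.3,-0.12,0],[0,0,0]],[0,[-3.3,-0.12,0],[0,0,0]],[0,[-2.5,-0.12,0],[0,0,0]],[0,[-0.5,0,0],[0,0,0]],[0,[0,0,0],[0,0,0]]])

```text
time_s: 4.92
tool_pos: [0.6209, -0.2107, 0.0799]
tool_rot: [179.3, 0.1, 85.1]
force: [-0.9, 0.7, -0.5]
grip_width: 0.0005
```

```bash
python3 -c "
from h import *
to('Q')"
```

```text
Q t 4.92 pos [ 0.6209 -0.2107  0.0799] rpy [1.7933e+02 9.0000e-02 8.5100e+01] F [-0.95  0.73 -0.55] tool shift cm [-0.22 -0.47] q [-8. 23.] w 0.0005
```

>>> servo_tool(plan=[[0,[-0.2,-0.45,0.7],[0,0,0]],[0,[0,0,0.7],[0,0,0]],[0,[0,0,0.6],[0,0,0]],[0,[0,0,0.1],[0,0,0]]])

```text
time_s: 5.25
tool_pos: [0.6176, -0.2073, 0.057]
tool_rot: [179.3, -0.1, 85.4]
force: [0.6, -0.4, 0.2]
grip_width: 0.0007
```

```bash
python3 -c "
from h import *
to('Q')"
```

```text
Q t 5.25 pos [ 0.6176 -0.2073  0.057 ] rpy [ 1.7929e+02 -7.0000e-02  8.5360e+01] F [ 0.55 -0.37  0.25] tool shift cm [-0.53 -0.11] q [-8. 24.] w 0.0007
```

>>> servo_tool(plan=[[0,[-0.5,-0.1,0.05],[0,0,0]],[0,[-0.1,0,0.1],[0,0,0]],[0,[0,0,0.1],[0,0,0]]])

```text
time_s: 5.5
tool_pos: [0.6165, -0.2089, 0.0526]
tool_rot: [179.4, -0.2, 85.7]
force: [-0.1, 0.4, 0.4]
grip_width: 0.0004
```

>>> servo_tool(plan=[[0,[0,0,0.08],[0,0,0]],[0,[0,0,0.08],[0,0,0]]])

```text
time_s: 5.67
tool_pos: [0.6167, -0.2087, 0.051]
tool_rot: [179.4, -0.2, 85.7]
force: [-0.3, 0.3, 1.2]
grip_width: 0.0005
```

>>> servo_tool(plan=[[0,[0,0,0.08],[0,0,0]]])

```text
time_s: 5.75
tool_pos: [0.6167, -0.2088, 0.0505]
tool_rot: [179.4, -0.2, 85.7]
force: [-1.6, 0.3, 3.5]
grip_width: 0.0005
```

>>> servo_tool(plan=[[0,[0,0,0.08],[0,0,0]],[0,[0,0,0.08],[0,0,0]]])

```text
time_s: 5.92
tool_pos: [0.6167, -0.2088, 0.0499]
tool_rot: [179.4, -0.2, 85.7]
force: [-2.4, 0.8, 3.9]
grip_width: 0.0005
```

>>> servo_tool(plan=[[0,[0,0,0.08],[0,0,0]],[0,[0,0,0.08],[0,0,0]]])

```text
time_s: 6.08
tool_pos: [0.6167, -0.2088, 0.0492]
tool_rot: [179.4, -0.2, 85.7]
force: [-2.8, 0.3, 5.9]
grip_width: 0.0003
```

>>> servo_tool(plan=[[0,[0,0,0.09],[0,0,0]],[0,[0,0,0.09],[0,0,0]]])

```text
time_s: 6.25
tool_pos: [0.6167, -0.2088, 0.0481]
tool_rot: [179.4, -0.3, 85.7]
force: [-3.3, 1.0, 7.3]
grip_width: 0.0006
```

>>> servo_tool(plan=[[0,[0,0,0.09],[0,0,0]],[0,[0,0,0.09],[0,0,0]]])

```text
time_s: 6.42
tool_pos: [0.617, -0.2089, 0.0469]
tool_rot: [179.4, -0.3, 85.7]
force: [-0.8, 0.8, 3.7]
grip_width: 0.0004
```

>>> servo_tool(plan=[[0,[0,0,0.09],[0,0,0]]])

```text
time_s: 6.5
tool_pos: [0.6171, -0.2089, 0.0459]
tool_rot: [179.3, -0.3, 85.7]
force: [-1.0, 0.4, 2.7]
grip_width: 0.0004
```

Q passed its peak and the force dropped, so it's sound. I'll go just past the click at 6.5 mm.

>>> servo_tool(plan=[[0,[0,0,0.06],[0,0,0]]])

```text
time_s: 6.58
tool_pos: [0.617, -0.2089, 0.045]
tool_rot: [179.3, -0.3, 85.7]
force: [-0.8, -0.1, 2.3]
grip_width: 0.0005
```

>>> servo_tool(plan=[[0,[0,0,0.05],[0,0,0]]])

```text
time_s: 6.67
tool_pos: [0.6171, -0.2089, 0.0443]
tool_rot: [179.3, -0.3, 85.7]
force: [-0.6, 1.1, 2.4]
grip_width: 0.0007
```

>>> servo_tool(plan=[[0,[0,0,0.04],[0,0,0]],[0,[0,0,-1],[0,0,0]],[0,[0,0,-1.6],[0,0,0]],[0,[-1.4,-3.2,0],[0,0,0]],[0,[-1.4,-3.2,0],[0,0,0]],[0,[-1.4,-3.2,0],[0,0,0]],[0,[-1.4,-3.2,0],[0,0,0]],[0,[-1,-2.4,0],[0,0,0]],[0,[-0.2,-0.7,0],[0,0,0]],[0,[0,0,0],[0,0,0]],[0,[0,0,0],[0,0,0]]])

```text
time_s: 7.58
tool_pos: [0.4521, -0.2662, 0.0708]
tool_rot: [178.8, -0.2, 85.9]
force: [0.3, -0.2, -0.2]
grip_width: 0.0003
```

```bash
python3 -c "
from h import *
to('S')"
```

```text
S t 7.58 pos [ 0.4521 -0.2662  0.0708] rpy [178.76  -0.23  85.93] F [ 0.34 -0.23 -0.22] tool shift cm [ 0.26 -0.18] q [-5. 32.] w 0.0003
```

>>> servo_tool(plan=[[0,[0.2,-0.25,0.5],[0,1.1,0]],[0,[0,0,0.5],[0,0,0]],[0,[0,0,0.3],[0,0,0]],[0,[0,0,0.1],[0,0,0]]])

```text
time_s: 7.92
tool_pos: [0.4566, -0.2622, 0.0576]
tool_rot: [178.5, -1.2, 86.3]
force: [-0.0, -0.2, 0.4]
grip_width: 0.0005
```

```bash
python3 -c "
from h import *
to('S')"
```

```text
S t 7.92 pos [ 0.4566 -0.2622  0.0576] rpy [178.46  -1.22  86.28] F [-0.04 -0.25  0.39] tool shift cm [-0.17 -0.6 ] q [-4. 34.] w 0.0005
```

>>> servo_tool(plan=[[0,[-0.15,-0.6,0.0],[1.5,-1.2,0]],[0,[0,-0.1,0.1],[0,0,0]],[0,[0,0,0.1],[0,0,0]]])

```text
time_s: 8.17
tool_pos: [0.4518, -0.2622, 0.0546]
tool_rot: [-180.0, 0.1, 86.5]
force: [-0.2, -0.3, 0.1]
grip_width: 0.0004
```

```bash
python3 -c "
from h import *
to('S')"
```

```text
S t 8.17 pos [ 0.4518 -0.2622  0.0546] rpy [-1.7999e+02  1.0000e-01  8.6470e+01] F [-0.17 -0.25  0.06] tool shift cm [-0.14 -0.12] q [-6. 32.] w 0.0004
```

>>> servo_tool(plan=[[0,[0,-0.05,0.08],[0,0,0]],[0,[0,0,0.08],[0,0,0]],[0,[0,0,0.08],[0,0,0]]])

```text
time_s: 8.42
tool_pos: [0.4524, -0.2616, 0.0518]
tool_rot: [180.0, 0.1, 86.6]
force: [-0.5, 0.3, 0.9]
grip_width: 0.0007
```

>>> servo_tool(plan=[[0,[0,0,0.08],[0,0,0]],[0,[0,0,0.08],[0,0,0]]])

```text
time_s: 8.58
tool_pos: [0.4524, -0.2616, 0.0504]
tool_rot: [179.9, 0.0, 86.5]
force: [-1.6, 0.8, 4.1]
grip_width: 0.0004
```

>>> servo_tool(plan=[[0,[0,0,0.08],[0,0,0]],[0,[0,0,0.08],[0,0,0]]])

```text
time_s: 8.75
tool_pos: [0.4524, -0.2616, 0.0494]
tool_rot: [179.9, -0.0, 86.5]
force: [-2.2, 0.6, 5.3]
grip_width: 0.0006
```

>>> servo_tool(plan=[[0,[0,0,0.08],[0,0,0]],[0,[0,0,0.08],[0,0,0]]])

```text
time_s: 8.92
tool_pos: [0.4524, -0.2616, 0.0484]
tool_rot: [179.9, -0.1, 86.5]
force: [-1.6, 0.0, 6.5]
grip_width: 0.0003
```

>>> servo_tool(plan=[[0,[0,0,0.09],[0,0,0]],[0,[0,0,0.09],[0,0,0]]])

```text
time_s: 9.08
tool_pos: [0.4525, -0.2617, 0.0473]
tool_rot: [179.9, -0.1, 86.5]
force: [-0.7, 0.9, 3.0]
grip_width: 0.0007
```

>>> servo_tool(plan=[[0,[0,0,0.08],[0,0,0]]])

```text
time_s: 9.17
tool_pos: [0.4524, -0.2617, 0.0466]
tool_rot: [179.9, -0.1, 86.5]
force: [0.2, 0.2, 1.0]
grip_width: 0.0007
```

>>> servo_tool(plan=[[0,[0,0,0.06],[0,0,0]]])

```text
time_s: 9.25
tool_pos: [0.4525, -0.2617, 0.0458]
tool_rot: [179.9, -0.1, 86.5]
force: [0.0, 0.7, 1.7]
grip_width: 0.0005
```

>>> servo_tool(plan=[[0,[0,0,0.05],[0,0,0]]])

```text
time_s: 9.33
tool_pos: [0.4525, -0.2617, 0.0451]
tool_rot: [179.9, -0.1, 86.5]
force: [0.2, 0.3, 2.4]
grip_width: 0.0004
```

>>> servo_tool(plan=[[0,[0,0,0.06],[0,0,0]],[0,[0,0,0.05],[0,0,0]]])

```text
time_s: 9.5
tool_pos: [0.4525, -0.2617, 0.0438]
tool_rot: [179.9, -0.1, 86.5]
force: [-0.8, -0.0, 2.2]
grip_width: 0.0003
```

>>> servo_tool(plan=[[0,[0,0,-1],[0,0,0]],[0,[0,0,-1.6],[0,0,0]],[0,[3.3,-0.3,0],[0,0,0]],[0,[3.3,-0.3,0],[0,0,0]],[0,[3.3,-0.3,0],[0,0,0]],[0,[3.3,-0.3,0],[0,0,0]],[0,[2.4,-0.2,0],[0,0,0]],[0,[0.6,0,0],[0,0,0]],[0,[0,0,0],[0,0,0]],[0,[0,0,0],[0,0,0]]])

```text
time_s: 10.33
tool_pos: [0.4506, -0.0982, 0.075]
tool_rot: [179.4, 0.3, 86.1]
force: [0.2, -0.5, 0.2]
grip_width: 0.0008
```

```bash
python3 -c "
from h import *
to('R')"
```

```text
R t 10.33 pos [ 0.4506 -0.0982  0.075 ] rpy [179.39   0.27  86.08] F [ 0.17 -0.51  0.16] tool shift cm [ 0.45 -0.29] q [-20.   6.] w 0.0008
```

>>> servo_tool(plan=[[0,[0.45,-0.3,0.6],[0.5,0,0]],[0,[0,0,0.6],[0,0,0]],[0,[0,0,0.4],[0,0,0]],[0,[0,0,0.15],[0,0,0]]])

```text
time_s: 10.67
tool_pos: [0.4483, -0.0984, 0.0565]
tool_rot: [179.8, 0.4, 85.7]
force: [0.7, 0.3, 0.5]
grip_width: 0.0001
```

```bash
python3 -c "
from h import *
to('R')"
```

```text
R t 10.67 pos [ 0.4483 -0.0984  0.0565] rpy [179.85   0.39  85.67] F [0.74 0.33 0.54] tool shift cm [ 0.49 -0.07] q [-20.   6.] w 0.0001
```

>>> servo_tool(plan=[[0,[0.5,0,0.05],[0,0,0]],[0,[0,0,0.1],[0,0,0]],[0,[0,0,0.08],[0,0,0]]])

```text
time_s: 10.92
tool_pos: [0.4478, -0.0952, 0.0527]
tool_rot: [180.0, 0.5, 85.4]
force: [0.4, -0.3, 0.9]
grip_width: 0.0004
```

>>> servo_tool(plan=[[0,[0,0,0.08],[0,0,0]],[0,[0,0,0.08],[0,0,0]],[0,[0,0,0.08],[0,0,0]]])

```text
time_s: 11.17
tool_pos: [0.4478, -0.0952, 0.0504]
tool_rot: [-180.0, 0.5, 85.4]
force: [-1.2, 0.5, 4.2]
grip_width: 0.0001
```

>>> servo_tool(plan=[[0,[0,0,0.08],[0,0,0]],[0,[0,0,0.08],[0,0,0]]])

```text
time_s: 11.33
tool_pos: [0.4478, -0.0951, 0.0494]
tool_rot: [-180.0, 0.4, 85.4]
force: [-1.2, -0.0, 4.7]
grip_width: 0.0006
```

>>> servo_tool(plan=[[0,[0,0,0.08],[0,0,0]],[0,[0,0,0.08],[0,0,0]]])

```text
time_s: 11.5
tool_pos: [0.4478, -0.0951, 0.0485]
tool_rot: [-180.0, 0.4, 85.4]
force: [-2.3, -0.4, 6.1]
grip_width: 0.0005
```

>>> servo_tool(plan=[[0,[0,0,0.09],[0,0,0]],[0,[0,0,0.09],[0,0,0]]])

```text
time_s: 11.67
tool_pos: [0.448, -0.0952, 0.0474]
tool_rot: [-180.0, 0.4, 85.4]
force: [-0.3, -0.0, 0.8]
grip_width: 0.0005
```

>>> servo_tool(plan=[[0,[0,0,0.08],[0,0,0]]])

```text
time_s: 11.75
tool_pos: [0.4482, -0.0952, 0.0466]
tool_rot: [180.0, 0.4, 85.4]
force: [-1.2, -0.3, 1.0]
grip_width: 0.0001
```

>>> servo_tool(plan=[[0,[0,0,0.06],[0,0,0]]])

```text
time_s: 11.83
tool_pos: [0.4483, -0.0952, 0.0459]
tool_rot: [180.0, 0.4, 85.4]
force: [-0.1, 0.5, 1.5]
grip_width: 0.0004
```

>>> servo_tool(plan=[[0,[0,0,0.06],[0,0,0]]])

```text
time_s: 11.92
tool_pos: [0.4483, -0.0953, 0.0452]
tool_rot: [180.0, 0.4, 85.4]
force: [-1.1, 0.9, 2.6]
grip_width: 0.0004
```

R also clicked. I'll seat it, lift, open and return to P, turning to its side angle (yaw 94.6).

>>> servo_tool(plan=[[0,[0,0,0.06],[0,0,0]],[0,[0,0,0.05],[0,0,0]]])

```text
time_s: 12.08
tool_pos: [0.4483, -0.0953, 0.0439]
tool_rot: [180.0, 0.4, 85.4]
force: [-0.8, 0.5, 2.7]
grip_width: -0.0001
```

>>> servo_tool(plan=[[0,[0,0,-1],[0,0,0]],[0,[0,0,-2.5],[0,0,0]],[0,[0,0,-2],[0,0,0]],[1,[1.1,3.2,0],[0,0,0]],[1,[1.1,3.2,0],[0,0,0]],[1,[1.1,3.2,0],[0,0,0]],[1,[1.1,3.2,0],[0,0,0]],[1,[1.1,3.2,0],[0,0,0]],[1,[0.7,2,0],[0,0,-4.5]],[1,[0,0.5,0],[0,0,-4.5]],[1,[0,0,0],[0,0,0]],[1,[0,0,0],[0,0,0]]])

```text
time_s: 13.08
tool_pos: [0.6473, -0.0435, 0.1075]
tool_rot: [179.6, 0.2, 94.7]
force: [-0.6, -0.3, -0.8]
grip_width: 0.0523
```

Run:
```python
from h import *
to('P')
s=cam('side'); t=cam('top')
a=cv2.resize(s['image'][150:280,230:480],None,fx=3,fy=3,interpolation=cv2.INTER_CUBIC)
cv2.imwrite('pics/s2.png',cv2.convertScaleAbs(a,alpha=1.5))
```

```text
P t 13.08 pos [ 0.6473 -0.0435  0.1075] rpy [179.56   0.23  94.74] F [-0.63 -0.3  -0.76] tool shift cm [-0.33 -0.81] q [-19.  14.] w 0.0523
```

View pics/s2.png

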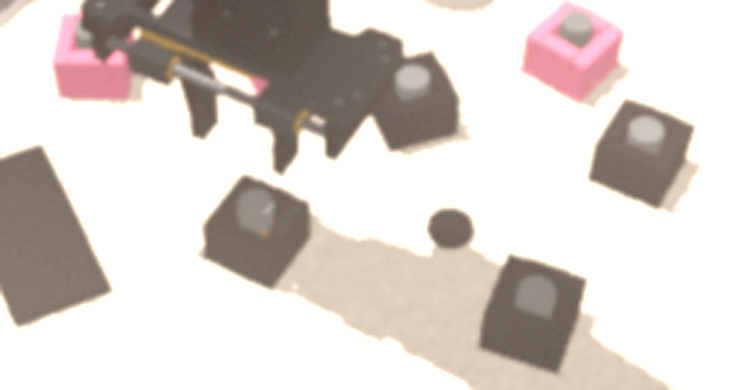

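The view shows the keys of Q, S and R about 2 px lower than before, which matches locked, while P's key is still up. I'll fine-align over P and wait for the jaws to open.

>>> servo_tool(plan=[[1,[-0.35,-0.85,0.8],[0,0,0]],[1,[0,0,0.8],[0,0,0]],[1,[0,0,0.8],[0,0,0]],[1,[0,0,0.5],[0,0,0]],[1,[0,0,0.2],[0,0,0]],[1,[0,0,0.1],[0,0,0]]])

```text
time_s: 13.68
tool_pos: [0.6359, -0.0496, 0.0751]
tool_rot: [179.5, 0.1, 94.2]
force: [0.1, 0.3, -0.0]
grip_width: 0.0862
```

```bash
python3 -c "
from h import *
to('P')"
```

```text
P t 13.68 pos [ 0.6359 -0.0496  0.0751] rpy [1.7952e+02 1.5000e-01 9.4250e+01] F [ 0.11  0.29 -0.01] tool shift cm [0.18 0.37] q [-18.  15.] w 0.0862
```

>>> servo_tool(plan=[[1,[0.15,0.35,1],[0.4,0,-0.4]],[1,[0,0.05,1.2],[0,0,0]],[1,[0,0,1.2],[0,0,0]],[1,[0,0,1.1],[0,0,0]],[1,[0,0,0.8],[0,0,0]],[1,[0,0,0.3],[0,0,0]],[1,[0,0,0.1],[0,0,0]]])

```text
time_s: 14.27
tool_pos: [0.6402, -0.047, 0.0105]
tool_rot: [-179.9, 0.1, 94.7]
force: [-0.1, 0.1, 0.3]
grip_width: 0.0869
```

```bash
python3 -c "
from h import *
to('P')"
```

```text
P t 14.27 pos [ 0.6402 -0.047   0.0105] rpy [-1.7993e+02  1.4000e-01  9.4720e+01] F [-0.1   0.05  0.32] tool shift cm [-0.05 -0.07] q [-17.  16.] w 0.0869
```

Aligned. Gripping at 25 N.

>>> servo_tool(plan=[[0,[0,0,0.02],[0,0,0]],[0,[0,0,0],[0,0,0]],[0,[0,0,0],[0,0,0]],[0,[0,0,0],[0,0,0]],[0,[0,0,0],[0,0,0]],[0,[0,0,0],[0,0,0]],[0,[0,0,0],[0,0,0]],[0,[0,0,0],[0,0,0]]], force=25)

```text
time_s: 14.93
tool_pos: [0.641, -0.0471, 0.0115]
tool_rot: [179.9, 0.1, 94.7]
force: [0.2, -0.2, -1.6]
grip_width: 0.056
```

>>> servo_tool(plan=[[0,[0,0,-0.5],[0,0,0]],[0,[0,0,-1.2],[0,0,0]],[0,[0,0,-2],[0,0,0]],[0,[0,0,-2],[0,0,0]],[0,[0,0,-1.5],[0,0,0]],[0,[0,0,-0.5],[0,0,0]]])

```text
time_s: 15.43
tool_pos: [0.6379, -0.047, 0.0914]
tool_rot: [-179.6, 0.1, 94.7]
force: [0.4, -0.5, -2.4]
grip_width: 0.0558
```

```bash
python3 -c "
from h import *
to('tray')"
```

```text
tray t 15.43 pos [ 0.6379 -0.047   0.0914] rpy [-1.7964e+02  1.4000e-01  9.4670e+01] F [ 0.38 -0.52 -2.42] tool shift cm [30.17 -6.5 ] q [-18.  14.] w 0.0558
```

The switch is held (56 mm opening, about 2 N of weight). Now carrying it to the tray.

>>> servo_tool(plan=[[0,[1.5,-0.3,0],[0,0,0]],[0,[2.8,-0.6,0],[0,0,0]],[0,[3.5,-0.75,0],[0,0,0]],[0,[3.5,-0.75,0],[0,0,0]],[0,[3.5,-0.75,0],[0,0,0]],[0,[3.5,-0.75,0],[0,0,0]],[0,[3.5,-0.75,0],[0,0,0]],[0,[3.5,-0.75,0],[0,0,0]],[0,[2.8,-0.6,0],[0,0,0]],[0,[1.5,-0.3,0],[0,0,0]],[0,[0.5,0,0],[0,0,0]],[0,[0,0,0],[0,0,0]],[0,[0,0,0],[0,0,0]]])

```text
time_s: 16.52
tool_pos: [0.5496, 0.2555, 0.0961]
tool_rot: [179.8, 0.3, 94.2]
force: [-0.3, -0.4, -2.1]
grip_width: 0.0557
```

```bash
python3 -c "
from h import *
to('tray')"
```

```text
tray t 16.52 pos [0.5496 0.2555 0.0961] rpy [179.85   0.33  94.2 ] F [-0.29 -0.41 -2.12] tool shift cm [-0.7  -0.16] q [-43. -19.] w 0.0557
```

>>> servo_tool(plan=[[0,[-0.6,-0.15,1],[0,0,0]],[0,[0,0,1.5],[0,0,0]],[0,[0,0,1.5],[0,0,0]],[0,[0,0,1.2],[0,0,0]],[0,[0,0,0.8],[0,0,0]],[0,[0,0,0.4],[0,0,0]],[0,[0,0,0.2],[0,0,0]],[0,[0,0,0.1],[0,0,0]]])

```text
time_s: 17.18
tool_pos: [0.5538, 0.2314, 0.0242]
tool_rot: [179.7, 0.7, 93.1]
force: [0.2, 0.3, -1.3]
grip_width: 0.0553
```

Run:
```python
from h import *
to('tray')
t=cam('top'); s=cam('side')
a=cv2.resize(t['image'][180:280,140:260],None,fx=3.2,fy=3.2,interpolation=cv2.INTER_CUBIC)
b=cv2.resize(s['image'][260:400,180:340],None,fx=2.3,fy=2.3,interpolation=cv2.INTER_CUBIC)[:320]
cv2.imwrite('pics/p1.png',cv2.convertScaleAbs(np.hstack([a,b]),alpha=1.7))
```

```text
tray t 17.18 pos [0.5538 0.2314 0.0242] rpy [179.75   0.74  93.09] F [ 0.19  0.33 -1.33] tool shift cm [ 1.73 -0.43] q [-41. -17.] w 0.0553
```

View pics/p1.png

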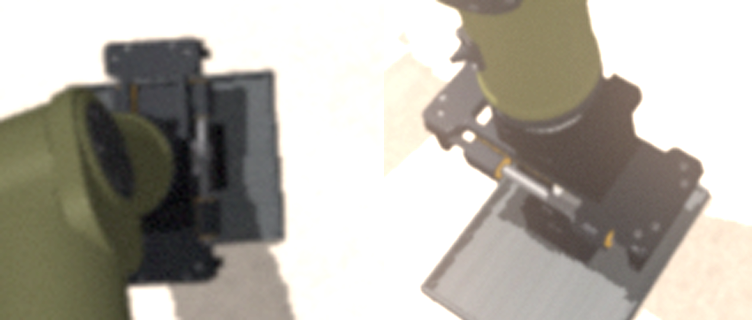

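The switch is inside the tray walls, 17 mm off centre where 60 mm is allowed. Lowering it gently.

>>> servo_tool(plan=[[0,[0,0,0.15],[0,-0.0,0]],[0,[0,0,0.2],[0,0,0]],[0,[0,0,0.15],[0,0,0]],[0,[0,0,0.1],[0,0,0]]])

```text
time_s: 17.62
tool_pos: [0.5556, 0.2337, 0.0207]
tool_rot: [179.5, 0.6, 93.2]
force: [-0.4, 1.4, -2.0]
grip_width: 0.056
```

>>> servo_tool(plan=[[0,[0,0,0.1],[0,0,0]],[0,[0,0,0.1],[0,0,0]]])

```text
time_s: 17.78
tool_pos: [0.5558, 0.2343, 0.0189]
tool_rot: [179.4, 0.5, 93.2]
force: [-0.2, 1.1, -2.4]
grip_width: 0.0559
```

>>> servo_tool(plan=[[0,[0,0,0.1],[0,0,0]],[0,[0,0,0.1],[0,0,0]]])

```text
time_s: 17.95
tool_pos: [0.5558, 0.2345, 0.0168]
tool_rot: [179.4, 0.5, 93.3]
force: [-0.3, -0.2, -2.4]
grip_width: 0.056
```

>>> servo_tool(plan=[[0,[0,0,0.1],[0,0,0]],[0,[0,0,0.08],[0,0,0]]])

```text
time_s: 18.12
tool_pos: [0.5558, 0.2344, 0.0156]
tool_rot: [179.4, 0.5, 93.3]
force: [-3.2, -1.9, 8.6]
grip_width: 0.0558
```

>>> servo_tool(plan=[[0,[0,0,0.08],[0,0,0]]])

```text
time_s: 18.2
tool_pos: [0.5558, 0.2344, 0.0156]
tool_rot: [179.5, 0.5, 93.3]
force: [-1.9, -0.8, 5.3]
grip_width: 0.0557
```

It landed, with the reading going to about +8 N. Releasing and backing straight up.

>>> servo_tool(plan=[[1,[0,0,0],[0,0,0]],[1,[0,0,0],[0,0,0]],[1,[0,0,0],[0,0,0]],[1,[0,0,0],[0,0,0]],[1,[0,0,0],[0,0,0]],[1,[0,0,-0.1],[0,0,0]]])

```text
time_s: 18.7
tool_pos: [0.5576, 0.2351, 0.0177]
tool_rot: [179.3, 0.4, 93.2]
force: [-0.1, 0.1, -0.1]
grip_width: 0.0843
```

>>> servo_tool(plan=[[1,[0,0,-0.5],[0,0,0]],[1,[0,0,-1.5],[0,0,0]],[1,[0,0,-2.5],[0,0,0]],[1,[0,0,-3],[0,0,0]],[1,[0,0,-3],[0,0,0]],[1,[0,0,-3],[0,0,0]],[1,[3.5,0,-2],[0,0,0]],[1,[4,0,0],[0,0,-3]],[1,[4,0,0],[0,0,-3]],[1,[4,0,0],[0,0,-3]],[1,[4,0,0],[0,0,-3]],[1,[3.5,0,0],[0,0,-3]],[1,[2,0,0],[0,0,0]],[1,[0.5,0,0],[0,0,0]],[1,[0,0,0],[0,0,0]]])

```text
time_s: 19.95
tool_pos: [0.5159, 0.4935, 0.1839]
tool_rot: [179.1, 0.5, 108.4]
force: [0.4, -0.3, -1.2]
grip_width: 0.0871
```

Run:
```python
from h import *
to('tray')
t=cam('top'); s=cam('side')
a=cv2.resize(t['image'][170:290,140:410],None,fx=2.4,fy=2.4,interpolation=cv2.INTER_CUBIC)
b=cv2.resize(s['image'][150:400,180:480],None,fx=2.16,fy=1.2,interpolation=cv2.INTER_CUBIC)
cv2.imwrite('pics/f1.png',cv2.convertScaleAbs(np.vstack([a,b]),alpha=1.6))
```

```text
tray t 19.95 pos [0.5159 0.4935 0.1839] rpy [179.12   0.46 108.36] F [ 0.43 -0.31 -1.19] tool shift cm [-24.29  -4.63] q [-54. -25.] w 0.0871
```

View pics/f1.png

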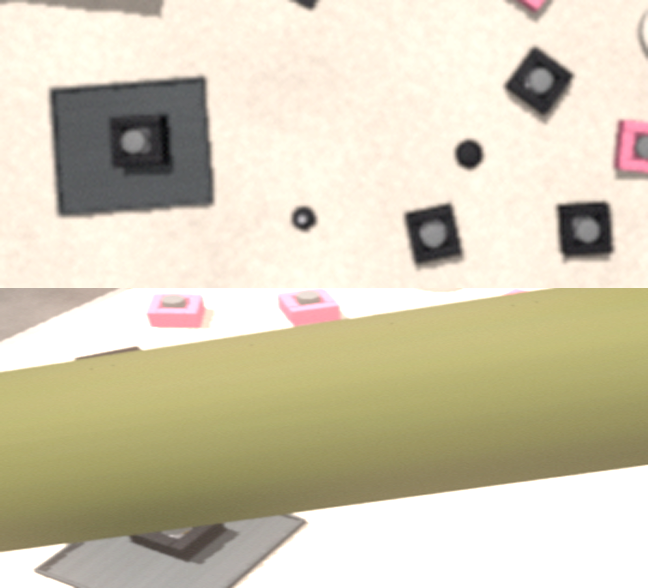

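The switch stands flat in the tray near its centre, and the other three stand where they were. The arm blocks the side view, so I'll back off to check the keys.

>>> servo_tool(plan=[[1,[4,-0.7,-0.3],[0,0,-3.4]],[1,[4,-0.7,-0.3],[0,0,-3.4]],[1,[4,-0.7,-0.3],[0,0,-3.4]],[1,[4,-0.7,-0.3],[0,0,-3.4]],[1,[4,-0.7,-0.3],[0,0,-3.4]],[1,[4,-0.7,-0.3],[0,0,-3.4]],[1,[4,-0.7,-0.3],[0,0,-3.4]],[1,[4,-0.7,-0.3],[0,0,-3.4]],[1,[3,-0.3,-0.3],[0,0,-3.4]],[1,[1.5,0,0],[0,0,0]],[1,[0,0,0],[0,0,0]],[1,[0,0,0],[0,0,0]],[1,[0,0,0],[0,0,0]]])

```text
time_s: 21.13
tool_pos: [0.3124, 0.7445, 0.2045]
tool_rot: [179.5, 2.8, 136.4]
force: [0.6, 0.2, -0.3]
grip_width: 0.0871
```

Run:
```python
from h import *
to('tray')
s=cam('side'); s0=cv2.imread('pics/side0.png')
f=lambda im,x,y:cv2.resize(im[y-30:y+30,x-30:x+30],(190,190),interpolation=cv2.INTER_CUBIC)
pts=[(315,226),(368,182),(407,254),(445,200)]
r=[np.hstack([f(im,*p) for p in pts]) for im in (s0,s['image'])]
w=cv2.resize(s['image'][290:400,180:340],(291,200)); w=np.hstack([w,np.zeros((200,760-291,3),np.uint8)])
cv2.imwrite('pics/f2.png',cv2.convertScaleAbs(np.vstack(r+[w]),alpha=1.6))
```

```text
tray t 21.13 pos [0.3124 0.7445 0.2045] rpy [179.46   2.76 136.37] F [ 0.6   0.17 -0.3 ] tool shift cm [-51.32 -19.61] q [-72. -23.] w 0.0871
```

View pics/f2.png

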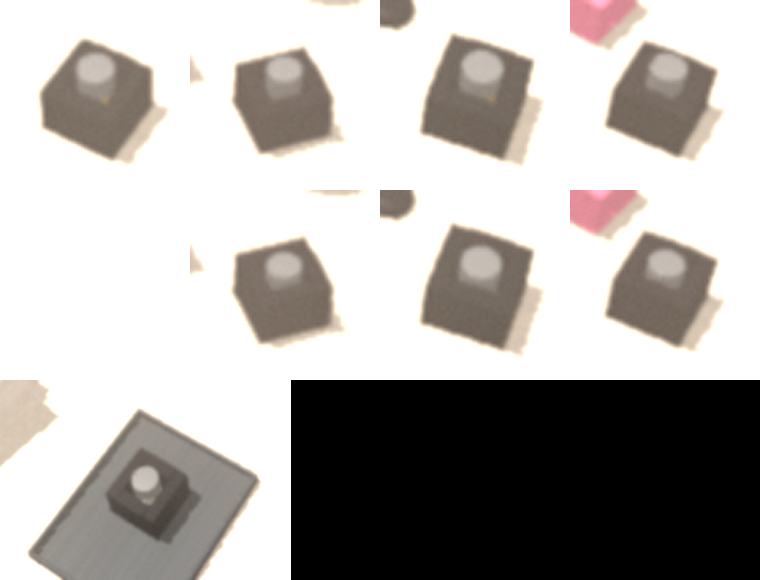

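The three sound keys are visibly lower than at the start and their housings haven't moved. The stiff switch stands in the tray with its key up. Handing in.

```bash
python3 -c "
from h import *
print(env.sign_off())"
```

```text
the job is handed in; nothing more can be done
None
```

I tested all four switches, set the stiff one in the tray and handed the job in at about 21 s. The sign-off gives no verdict.

- **Stiff switch:** this was the one at about (0.64, −0.05). It climbed about 5 N/mm and read 8.4 N vertically (about 9 N in all) only 1.4 mm down, with no click. I gripped it by the housing and set it down in the tray, about 14 mm and 7 mm off centre along the tray's long and short sides. The landing read about 9 N.
- **Sound switches:** the other three peaked at a reading of 6–8 N, dropped to 1–3 N, and were taken to about 8 mm. The 6–8 N peaks are above the roughly 5 N you gave for a sound key. I put that down to the sensor's roughly 1 N noise and a side load at the contact.
- **Last checks:** the before-and-after pictures show those three keys lower and their housings not visibly moved. The stiff switch stands upright in the tray with its key up. The lens cap and thumb screw are not visibly moved, the label roll was barely in the last views and nothing went near it, and the gripper is open and clear.
- **Disagreement:** the arm drifted up to about 17 mm during the descent into the tray, still inside the 60 mm limit, so I did not correct it.

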